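Check a chopping board with the moisture probe

TASK

Check whether the washed chopping board is dry: turn the black dial of the moisture meter clockwise until it clicks over from the black dot to the green dot, then lift the orange-handled probe out of its holder and set its sprung steel tip inside the blue ring on the board, upright. Press lightly, so that the tip is pushed about half-way in and never to its stop, and finish like that, still holding the probe in place for the reading. Leave the salt shaker, jar, garlic and onion where they are.

Things in the scene. Friction and masses are not known exactly. Their poses are not given: they have to be found in the camera images.
- station: Base unit of the meter, fixed to the worktop, 220 x 100 mm. Origin on the worktop under the middle of the unit; its y axis runs along its length, z up. The white dial housing is the +y part (100 x 100 mm, top at 75 mm, dial axis at y = +60 mm); the grey probe holder is the -y part (70 x 70 mm, top at 65 mm, vertical bore 24 mm across at y = -60 mm).
- dial (a joint): Black dial on the housing, turning about a vertical axis, clockwise seen from above as the value grows: 0 = white pointer at the black dot (off), 1.2 rad = at the green dot (measure). A detent resists with about 0.1 N m, easing off to nothing at 0.6 rad, and before that pushes the dial back to 0; beyond 0.6 rad it snaps over by itself to 1.2 and stays. Clicked over means above 0.95 rad.
- dial_grip (a point): Point on the dial's axis at grasp height, 112 mm above the worktop. The grip is an upright bar 42 mm long (along this point's x axis; it turns with the dial), 14 mm thick (along y), from 89 to 119 mm above the worktop, on a disc 44 mm across.
- probe: The loose cordless probe, about 0.13 kg, standing upright in the holder at the start. Origin on its axis at the underside of its black collar (34 mm across, 5 mm thick), which rests on the holder's top; z along the axis to the handle end. Grey barrel 20 mm across and 30 mm long below the collar; from it the steel tip projects another 24 mm. To leave the holder it must be lifted straight up by 54 mm or more, and further for its tip to pass over the dial.
- probe_grip (a point): Centre of the probe's orange square handle (24 x 24 mm, 70 mm long, from 5 to 75 mm above the collar's underside; its sides are parallel to the station's x and y at the start). At the start 105 mm above the worktop. The end of the unpressed tip lies 94 mm straight below this point along the probe's axis.
- probe_tip (a point): Rounded end of the probe's steel tip (7 mm across), on the probe's axis.
- tip (a joint): How far the sprung steel tip is pushed into the barrel: 0 = fully out, 0.016 m = at its stop. Spring 250 N/m with 0.5 N preload: half-way in (8 mm) takes 2.5 N. In the holder the tip hangs free.
- board: The pale chopping board, fixed, lying flat on the worktop, 240 (x) x 340 (y) mm, top face 11 mm above the worktop; origin at the centre of its underside.
- mark_centre (a point): Centre of the blue ring on the board's top face (34 mm across outside, white inside 24 mm across, a small blue dot in the middle), 11 mm above the worktop.
- salt_shaker: Bystander: salt shaker, 44 mm across, 90 mm tall; origin under its base.
- clear_jar: Bystander: clear jar with a dark lid, 64 mm across, 99 mm tall; origin under its base.
- garlic: Bystander: head of garlic, 57 mm across, 58 mm tall; origin under it.
- onion: Bystander: brown onion, 90 mm across, 85 mm tall; origin under it.
Mind the look-alikes: they are no part of the job. What is shaped like the probe but yellow is not meant.

How it is judged:
By the outcome, as a careful person would: the job done as asked, in the order asked, and still so for the second after the job is handed in, while the arm keeps its last pose, push and grip.
It also fails if it takes over 64 s, if anything falls off the work surface, if the arm or the gripper's body presses on something with over 40 N, if the wrist force passes 120 N, or if a joint passes its speed limit or range.

ROBOT

A 7-joint arm with a two-finger parallel gripper is mounted at the origin on a cart in front of the work surface, level with it; the furniture and walls round the work are solid. World frame = base frame: x ahead of the robot, y to its left, z up, the work surface at z = 0. Lengths are in mm, angles in degrees, forces in N, time in s.
With the tool pointing down it reaches from about 400 to 875 mm from the base axis. Payload 6.5 kg.
Tool frame: the origin (TCP) lies at the very end of the fingers, on their centre line; the grasp point (between the pads) lies 19 mm behind it; z points along the fingers, y is the line along which they close (so a half turn about z gives the same grasp; the last joint's range is limited). The gripper opens to 88 mm and grips with 3 to 60 N. Pads are 18 mm wide; open, the fingers measure 123 mm over their backs; the gripper's body (75 mm by 187 mm) begins 45 mm behind the grasp point.
Start: joints at [72.754, 30.733, -0.252, 88.115, 0.149, 61.152, -4.079], TCP at [151.217, -632.158, 208.716] pointing down, gripper open.
Joint ranges: [-154.64, 154.64], [-21.42, 123.67], [-72.66, 72.17], [13.99, 137.28], [-74.86, 254.86], [10.95, 109.41], [-158.01, 158.01]. Speed limits (degrees/s): [136.94, 136.94, 180, 180, 180, 180, 180].

INTERFACE

Orientations are given as [roll, pitch, yaw] about the fixed x, y, z axes, in that order (R = Rz(yaw) Ry(pitch) Rx(roll)).
In Python, from workcell import bot gives the robot as it stands. The module is installed in compiled form; this text tells all that it offers.
- The arm moves only by the tool carry_out, never from a script. Its argument "steps" is a list of rows, each a list of 5 numbers: the shift along the tool's x, y, z in mm, then the turn about the tool's z in degrees, then the opening, from 0 (shut) to 1 (fully open). A call has 1 to 8 rows; each row shifts and turns the commanded pose from where the row before left it, along the tool's axes as they then stand; what a row does not reach is not made up. A row lasts 1/10 s, in which the tool goes at most 50 mm and 8.59 degrees, less where a joint would pass 70% of its speed; a pose out of reach is approached as far as the arm can. A call is refused whole if a number of a shift passes 50 or a number of a turn 8.59, either way. A call with a gripper value outside its range is refused whole. The fingers move at their own pace and stop on an object; the grip force is fixed at half the most. Time passes only in rows, so rows that do not move let the fingers close. It gives the time, the measured TCP pose, the force, the opening and the grip force at its end, in the units of the state.
- bot.sense(): the state, without advancing time (a new reading comes with each control period).
- bot.grab_frame(name): name is "scene" or "top" or "wrist"; returns a dict with "img" (384x512x3 uint8, blue, green, red), "K" (3x3 intrinsics, pixels), "rvec" (rotation vector, rad) and "tvec" (3), from world to camera coordinates, as OpenCV has them. Camera axes: x right, y down, z forward; pixel columns grow to the right and rows downward; lengths in mm; the calibration is good to about 2 mm. The wrist camera is an equidistant fisheye: a pixel r from the principal point sees the ray r / f radians off the axis. A picture is of the moment at which its call begins. There is no depth.
- bot.close_job(): hands the job in; it is judged then, once.
The state is a dict: "time": time; "qpos": joint angles; "joint_vel": joint speeds; "tau": joint torques, N m; "tool_pos": TCP position; "ee_rot": TCP orientation; "ft_force": force on the tool from outside, world axes, zero at the start; "wrist_torque": the same for the moment, N m; "finger_gap": opening from 0.0 (shut) to 1.0 (fully open); "finger_force": force on a finger pad.
Only numpy, scipy, OpenCV 4.12 (cv2) and the standard library are available. Lean on these libraries where they do the work, as an engineer would, in place of code of your own. Each camera call takes 0.05 s, during which the arm holds its last target. There are 200 camera calls.

## Working session

There is one attempt and no reset: what is moved stays moved. The work goes in short steps, Python scripts to look and compute and a tool call to move; the robot and the scene stay as the last step left them, time stands still between calls to the robot, and variables do not carry over. Pictures are saved under pics/ and viewed, at most 10 in all, crops included, and the job is handed in when it is done.

Besides the shell and the picture viewer there is one more tool, called after "Emit:" as name([rows], argument=value, ...), one row to a line, values as JSON. carry_out: Moves the arm, as the interface text tells. Its arguments: {"type":"object","properties":{"steps":{"type":"array","items":{"type":"array","items":{"type":"number"}}}},"required":["steps"]}

```bash
mkdir -p pics; cat > h.py <<'E'
import numpy as np, cv2
from workcell import bot
def cam(n):
    f=bot.grab_frame(n); f['R']=cv2.Rodrigues(np.array(f['rvec'],float))[0]; f['t']=np.array(f['tvec'],float).ravel(); f['K']=np.array(f['K'],float); f['n']=n; return f
def ray(f,u,v):
    K=f['K']; x=(u-K[0,2])/K[0,0]; y=(v-K[1,2])/K[1,1]
    if f['n']=='wrist':
        r=np.hypot(x,y); d=np.array([x/r*np.sin(r),y/r*np.sin(r),np.cos(r)]) if r>0 else np.array([0,0,1.])
    else: d=np.array([x,y,1.])
    return -f['R'].T@f['t'], f['R'].T@d
def plane(f,u,v,z):
    o,d=ray(f,u,v); return o+d*(z-o[2])/d[2]
def proj(f,p):
    c=f['R']@np.array(p,float)+f['t']; K=f['K']
    if f['n']=='wrist':
        r=np.hypot(c[0],c[1]); th=np.arctan2(r,c[2]); x,y=c[:2]/max(r,1e-9)*th
    else: x,y=c[:2]/c[2]
    return np.array([K[0,0]*x+K[0,2],K[1,1]*y+K[1,2]])
E
python3 - <<'E'
from h import *
a=cam('scene');b=cam('top')
for f in(a,b):
    cv2.imwrite('pics/%s0.png'%f['n'],cv2.resize(f['img'],(800,600),interpolation=cv2.INTER_CUBIC)); print(f['K'].tolist(),-f['R'].T@f['t'],f['R'].round(2).tolist())
s=bot.sense();print({k:np.round(v,3).tolist() for k,v in s.items()})
E
```

```text
[[360.1277190679237, 0.0, 253.09980494454572], [0.0, 360.1277190679237, 180.19994296134286], [0.0, 0.0, 1.0]] [ 115.83135941 -914.15018855  881.99084559] [[0.91, -0.41, -0.0], [-0.24, -0.53, -0.81], [0.33, 0.74, -0.58]]
[[499.1903773404826, 0.0, 263.94395980070385], [0.0, 499.1903773404826, 193.60931869268316], [0.0, 0.0, 1.0]] [-259.18203843  371.72626893 1647.67043947] [[-0.33, -0.94, -0.0], [-0.83, 0.29, -0.48], [0.46, -0.16, -0.88]]
{'time': 0.1, 'qpos': [72.753, 30.772, -0.253, 88.163, 0.149, 61.153, -4.08], 'joint_vel': [-0.166, -0.122, 0.105, -0.123, -0.008, 0.023, 0.087], 'tau': [0.003, -57.208, 0.994, -25.223, -0.056, 0.013, 0.0], 'tool_pos': [151.069, -631.598, 207.95], 'ee_rot': [-179.912, 0.007, 13.457], 'ft_force': [0.134, -0.347, -0.524], 'wrist_torque': [-0.025, -0.002, -0.008], 'finger_force': 0.0, 'finger_gap': 1.004}
```

View pics/scene0.png

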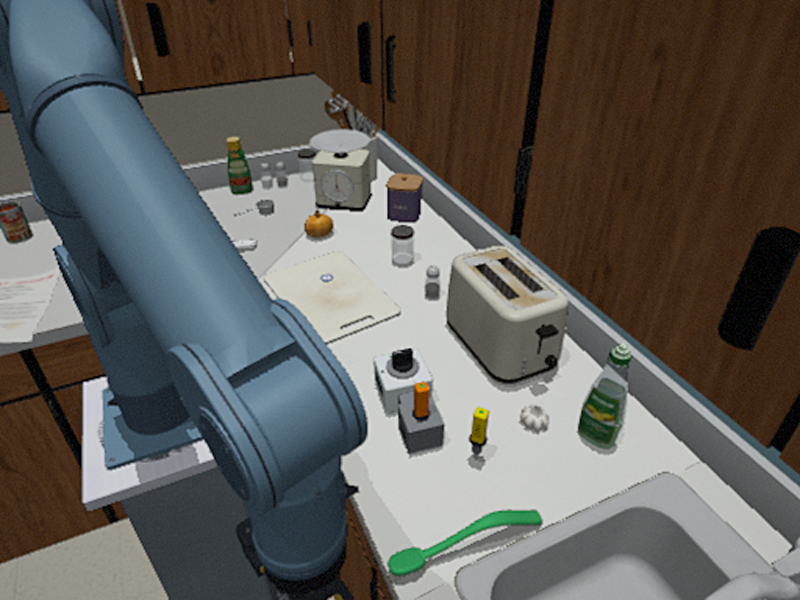

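View pics/top0.png

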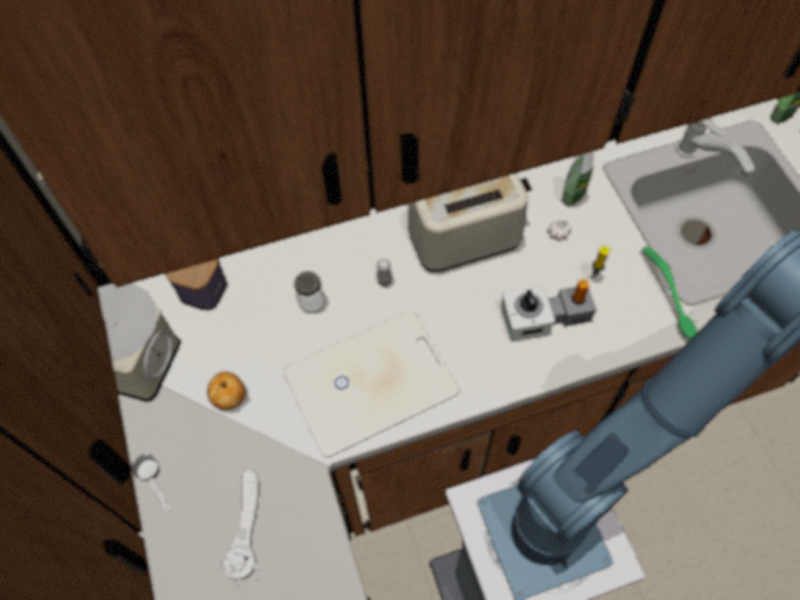

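The scene picture shows two probe-like things. One is orange at (421,400), in the grey holder by the black dial (402,358). The other is yellow at (479,428), standing loose. The orange one fits, since it's the right colour and in the station's holder. The blue ring is at (326,278) in scene and (341,382) in top. Next I measure these and confirm with a crop.

```bash
cat >> h.py <<'E'
def blob(f,lo,hi,box,amin=5):
    h=cv2.cvtColor(f['img'],cv2.COLOR_BGR2HSV); m=cv2.inRange(h,np.array(lo),np.array(hi)); z=np.zeros_like(m); x0,y0,x1,y1=box; z[y0:y1,x0:x1]=m[y0:y1,x0:x1]
    n,l,s,c=cv2.connectedComponentsWithStats(z); i=1+np.argmax(s[1:,4]); return c[i],s[i],l==i
def tri(f,p,g,q):
    o1,d1=ray(f,*p);o2,d2=ray(g,*q); A=np.c_[d1,-d2]; k=np.linalg.lstsq(A,o2-o1,rcond=None)[0]
    a=o1+k[0]*d1;b=o2+k[1]*d2; return (a+b)/2,np.linalg.norm(a-b)
E
python3 - <<'E'
from h import *
a=cam('scene');b=cam('top')
O=([5,150,80],[17,255,255]);B=([100,60,40],[130,255,255])
pa=blob(a,*O,(255,235,290,280));pb=blob(b,*O,(350,170,385,200)); print('orange',pa[:2],pb[:2],tri(a,pa[0],b,pb[0]))
ra=blob(a,*B,(198,168,222,188));rb=blob(b,*B,(208,235,230,255)); print('ring',ra[:2],rb[:2],plane(a,*ra[0],11),plane(b,*rb[0],11),tri(a,ra[0],b,rb[0]))
D=([0,0,0],[180,255,60])
da=blob(a,*D,(240,215,275,245));db=blob(b,*D,(325,180,350,202)); print('dial',da[:2],db[:2],tri(a,da[0],b,db[0]))
c1=cv2.resize(a['img'][205:305,220:330],(440,400),interpolation=cv2.INTER_CUBIC)
c2=cv2.resize(b['img'][150:225,310:400],(360,300),interpolation=cv2.INTER_CUBIC)
c2=cv2.copyMakeBorder(c2,0,100,0,0,0);cv2.imwrite('pics/crop1.png',np.hstack([c1,c2]))
E
```

```text
orange (array([269.20245399, 256.03680982]), array([265, 245,  10,  22, 163], dtype=int32)) (array([371.        , 187.22222222]), array([367, 180,   9,  13,  63], dtype=int32)) (array([ 450.07332598, -276.4956995 ,   99.45510467]), np.float64(4.814900891124123))Traceback (most recent call last):
  File "<stdin>", line 5, in <module>
  File "h.py", line 21, in blob
    n,l,s,c=cv2.connectedComponentsWithStats(z); i=1+np.argmax(s[1:,4]); return c[i],s[i],l==i
                                                     ~~~~~~~~~^^^^^^^^^
    return _wrapfunc(a, 'argmax', axis=axis, out=out, **kwds)
    return bound(*args, **kwds)
ValueError: attempt to get argmax of an empty sequence
```

```bash
python3 - <<'E'
from h import *
a=cam('scene');b=cam('top')
B=([105,35,40],[130,255,255])
print(cv2.cvtColor(a['img'],cv2.COLOR_BGR2HSV)[174:183,204:214].min(axis=(0,1)),cv2.cvtColor(a['img'],cv2.COLOR_BGR2HSV)[178,203:215].tolist())
for f,bx in((a,(198,168,222,188)),(b,(208,235,230,255))):
  try:
    r=blob(f,*B,bx); print('ring',r[:2],plane(f,*r[0],11))
  except Exception as e: print(e)
D=([0,0,0],[180,255,60])
da=blob(a,*D,(240,215,275,245));db=blob(b,*D,(325,180,350,202)); print('dial',da[:2],db[:2],tri(a,da[0],b,db[0]))
c1=cv2.resize(a['img'][205:305,220:330],(440,400),interpolation=cv2.INTER_CUBIC)
c2=cv2.resize(b['img'][150:225,310:400],(360,300),interpolation=cv2.INTER_CUBIC)
c2=cv2.copyMakeBorder(c2,0,100,0,0,0);cv2.imwrite('pics/crop1.png',np.hstack([c1,c2]))
E
```

```text
[  0   7 134] [[26, 17, 207], [30, 7, 193], [108, 62, 168], [112, 65, 176], [141, 9, 204], [130, 8, 199], [114, 20, 194], [150, 9, 201], [118, 35, 181], [107, 70, 160], [25, 15, 191], [25, 21, 207]]
ring (array([208.47368421, 177.52631579]), array([205, 176,   8,   4,  19], dtype=int32)) [454.50258036 297.66770429  11.        ]
attempt to get argmax of an empty sequence
dial (array([257.47435897, 230.6025641 ]), array([251, 223,  13,  15, 156], dtype=int32)) (array([337.9       , 193.68571429]), array([334, 187,  10,  12,  70], dtype=int32)) (array([ 468.58311435, -157.63225013,   90.43340686]), np.float64(3.718247734615255))
```

View pics/crop1.png

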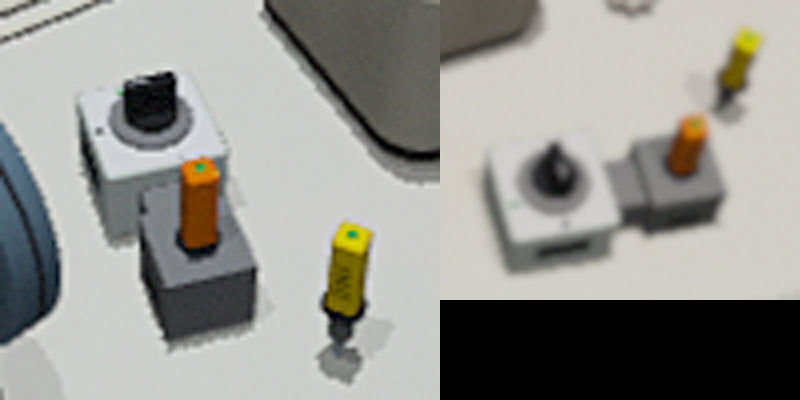

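The crop confirms it: orange probe in the grey holder (200,200), with the yellow look-alike loose at (345,270). The dial has its green dot to the left and the black dot nearest. I'm moving above the dial now.

Emit:
carry_out([
  [0, 0, -40, 0, 1],
  [20, -20, -20, 0, 1],
  [33, -31, 0, 0, 1],
  [33, -31, 0, 0, 1],
  [33, -31, 0, 0, 1],
  [33, -31, 0, 0, 1],
  [33, -31, 0, 0, 1],
  [33, -31, 0, 0, 1],
])

```text
time: 1.1
tool_pos: [316.0, -379.5, 268.9]
ee_rot: [180.0, -0.0, 13.4]
ft_force: [0.8, -0.3, 0.3]
finger_gap: 1.001
finger_force: 0.0
```

Emit:
carry_out([
  [33, -31, 0, 0, 1],
  [33, -31, 0, 0, 1],
  [33, -31, 0, 0, 1],
  [33, -31, 0, 0, 1],
  [33, -31, 0, 0, 1],
  [33, -31, 0, 0, 1],
  [0, 0, 0, 0, 1],
  [0, 0, 0, 0, 1],
])

```text
time: 1.9
tool_pos: [464.8, -153.5, 268.6]
ee_rot: [180.0, 0.0, 13.6]
ft_force: [-0.3, 0.3, 0.1]
finger_gap: 0.999
finger_force: 0.0
```

```bash
cat >> h.py <<'E'
def delta(target,yaw):
    from scipy.spatial.transform import Rotation as Ro
    s=bot.sense(); R=Ro.from_euler('xyz',s['ee_rot'],degrees=True).as_matrix()
    d=R.T@(np.array(target,float)-s['tool_pos']); 
    print('t',s['time'],'pose',np.round(s['tool_pos'],1),np.round(s['ee_rot'],2),'F',np.round(s['ft_force'],1),'gap',round(s['finger_gap'],3),s['finger_force'])
    print('delta tool',d.round(1),'turn',round((s['ee_rot'][2]-yaw+180)%360-180,1))
E
python3 - <<'E'
from h import *
delta((468,-157,270),-9)
w=cam('wrist'); print(w['K'][0],-w['R'].T@w['t'])
cv2.imwrite('pics/w1.png',cv2.resize(w['img'],(800,600),interpolation=cv2.INTER_CUBIC))
for p in((468.6,-157.6,119),(450,-276.5,140)): print(proj(w,p)*800/512)
E
```

```text
t 1.9 pose [ 464.8 -153.5  268.6] [1.800e+02 2.000e-02 1.359e+01] F [-0.3  0.3  0.1] gap 0.999 0.0
delta tool [ 2.3  4.2 -1.4] turn 22.6
[297.31863964   0.         258.53975717] [ 535.18026606 -137.19644415  443.7269091 ]
[409.79022665 270.73747165]
[562.56922599 340.23694785]
```

View pics/w1.png

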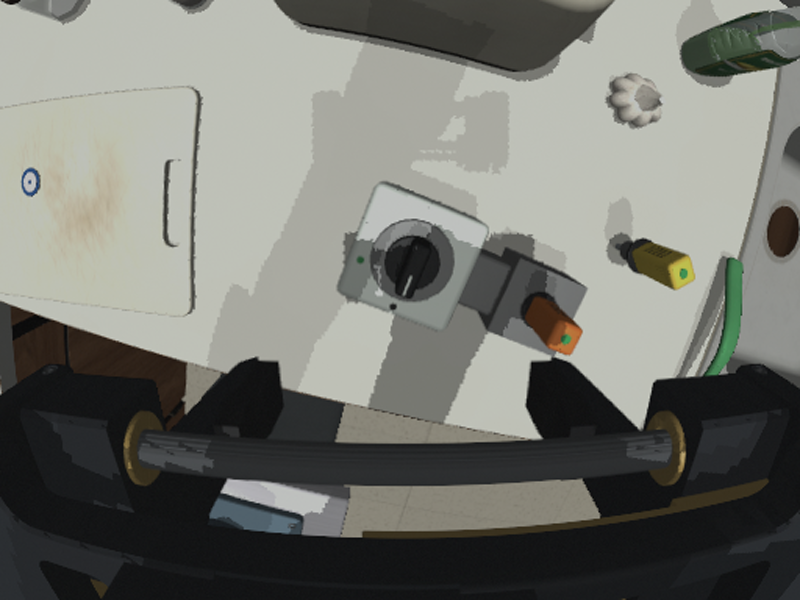

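The wrist view shows the dial at (412,262) with its pointer towards the black dot (393,307). The green dot is at (360,260), the orange probe's end at (567,340) and the ring at (31,182). I'll turn these into positions.

```bash
python3 - <<'E'
from h import *
w=cam('wrist'); a=cam('scene'); k=.64
P=lambda u,v,z: plane(w,u*k,v*k,z)
for n,u,v,z in(('c1',383,182,75),('c2',489,228,75),('c3',445,330,75),('green',360,260,75),('black',393,307,75),('ring',31,182,11),('ptr end',404,293,119),('probe top',567,340,140)): print(n,P(u,v,z).round(1))
h=cv2.cvtColor(w['img'],cv2.COLOR_BGR2HSV)
r=blob(w,[100,80,40],[130,255,255],(5,100,35,130)); print(r[:2],plane(w,*r[0],11))
o=blob(w,[5,150,60],[17,255,255],(325,180,380,232)); print(o[:2]); oa=blob(a,[5,150,80],[17,255,255],(255,235,290,280)); print(tri(a,oa[0],w,o[0]))
cv2.imwrite('pics/w1c.png',cv2.resize(w['img'][110:240,205:385],(792,572),interpolation=cv2.INTER_CUBIC))
E
```

```text
c1 [ 523.6 -124.5   75. ]
c2 [ 508.3 -215.4   75. ]
c3 [ 416.3 -202.7   75. ]
green [ 458.2 -120.5   75. ]
black [ 425.8 -155.5   75. ]
ring [455.7 292.2  11. ]
ptr end [ 451.  -158.8  119. ]
probe top [ 449.9 -281.2  140. ]
(array([ 18.70422535, 116.21126761]), array([ 13, 108,  12,  18,  71], dtype=int32)) [455.78932062 295.53110427  11.        ]
(array([352.49048316, 207.38213763]), array([336, 190,  36,  36, 683], dtype=int32))
(array([ 450.12061881, -279.72210342,  104.19725412]), np.float64(0.7273447260493515))
```

View pics/w1c.png

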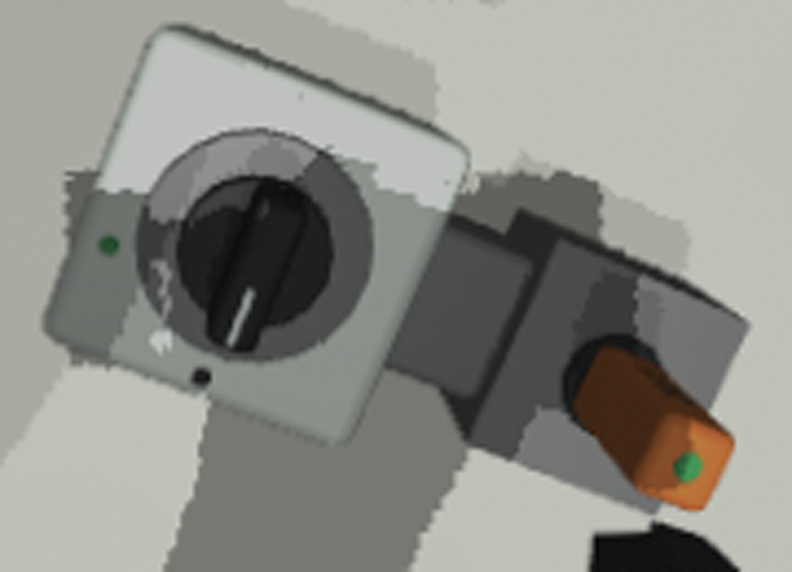

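Emit:
carry_out([
  [0, 0, 0, 7.5, 1],
  [0, 0, 0, 7.5, 1],
  [0, 0, 0, 7.4, 1],
  [5.5, 7.8, 30, 0, 0.8],
  [0, 0, 40, 0, 0.7],
  [0, 0, 35, 0, 0.7],
  [0, 0, 0, 0, 0.7],
])

```text
time: 2.75
tool_pos: [464.7, -163.2, 160.0]
ee_rot: [-180.0, 0.5, -9.1]
ft_force: [-0.8, 0.2, 0.4]
finger_gap: 0.697
finger_force: 0.0
```

```bash
python3 - <<'E'
from h import *
delta((469,-162,95),-8.8)
w=cam('wrist')
i=cv2.resize(w['img'],(800,600),interpolation=cv2.INTER_CUBIC)
cv2.imwrite('pics/w2.png',i)
for p in((469,-162,119),(450,-280,140)): print(proj(w,p)*800/512)
E
```

```text
t 2.75 pose [ 464.7 -163.2  160. ] [-179.96    0.49   -9.08] F [-0.8  0.2  0.4] gap 0.697 0.0
delta tool [ 4.6 -1.8 65. ] turn -0.3
[398.93226176 314.7629736 ]
[643.43505832 327.53180767]
```

View pics/w2.png

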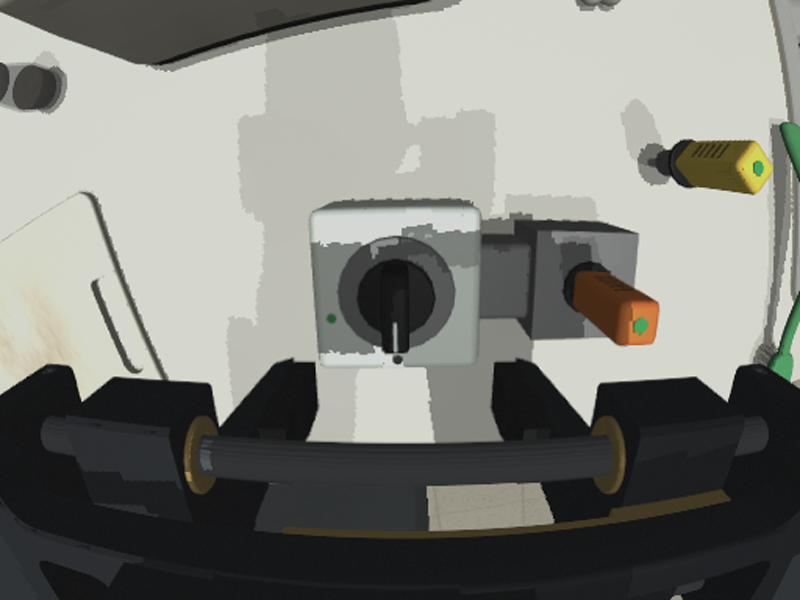

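The view is square to the station: the bar runs along tool x at u≈397 and the pointer is at the black dot (397,358). I'll descend, grip, turn and release.

Emit:
carry_out([
  [4.5, -1, 20, 0, 0.7],
  [0, 0, 25, 0, 0.7],
  [0, 0, 20, 0, 0.7],
  [0, 0, 0, 0, 0.4],
  [0, 0, 0, 0, 0],
  [0, 0, 0, 0, 0],
  [0, 0, 0, 0, 0],
  [0, 0, 0, 0, 0],
])

```text
time: 3.6
tool_pos: [474.0, -162.7, 99.6]
ee_rot: [180.0, -0.1, -9.0]
ft_force: [0.7, -0.7, 0.2]
finger_gap: 0.27
finger_force: 0.0
```

Emit:
carry_out([
  [-4, 0, 3, 0, 0],
  [0, 0, 0, 0, 0],
  [0, 0, 0, 0, 0],
  [0, 0, 0, 0, 0],
])

```text
time: 4.0
tool_pos: [469.5, -161.8, 95.7]
ee_rot: [-180.0, 0.0, -8.9]
ft_force: [0.3, -0.7, -0.1]
finger_gap: 0.007
finger_force: 0.0
```

The fingers shut fully with no force, so they haven't caught the bar. I'll look.

```bash
python3 - <<'E'
from h import *
w=cam('wrist');a=cam('scene')
s=bot.sense(); print(s['finger_gap'],s['finger_force'],s['tool_pos'])
i=cv2.resize(w['img'][130:330,100:400],(800,533),interpolation=cv2.INTER_CUBIC)[:,120:640]
j=cv2.resize(a['img'][205:295,225:295],(280,360),interpolation=cv2.INTER_CUBIC)
j=cv2.copyMakeBorder(j,0,173,0,0,0)
cv2.imwrite('pics/w3.png',np.hstack([i,j]))
E
```

```text
0.007214268343792231 0.0 [ 469.51367463 -161.76062438   95.68631799]
```

View pics/w3.png

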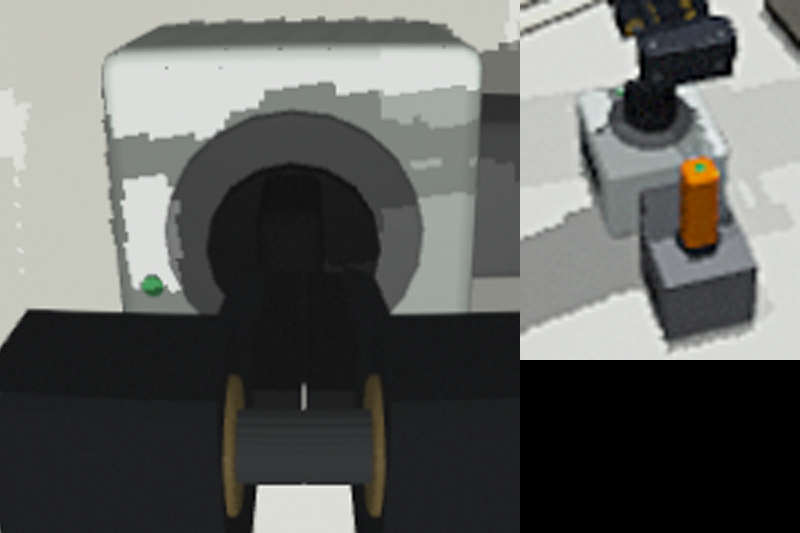

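```bash
python3 - <<'E'
from h import *
w=cam('wrist')
P=lambda u,v,z: plane(w,(u+120)/2.6667+100,v/2.6667+130,z)
for n,u,v,z in(('housing far L',106,52,75),('far R',480,48,75),('green',152,284,75),('ring L',167,240,77),('ring R',423,240,77),('ring top',293,110,77),('disc top far',293,165,89),('disc L',207,245,89),('disc R',382,245,89),('bar far edge top',290,178,119)): print(n,P(u,v,z).round(1))
for p in((469.5,-161.8,95.7),(469.5,-161.8,119),(490,-165,119)):print(((proj(w,p)-[100,130])*2.6667-[120,0]).round())
for u in range(240,350,8): print(u, w['img'][int(290/2.667+130),int((u+120)/2.667+100)].tolist(), w['img'][int(220/2.667+130),int((u+120)/2.667+100)].tolist())
E
```

```text
housing far L [ 524.  -120.5   75. ]
far R [ 510.2 -214.    75. ]
green [ 459.9 -119.1   75. ]
ring L [ 472.7 -126.5   77. ]
ring R [ 462.2 -193.3   77. ]
ring top [ 501.8 -165.    77. ]
disc top far [ 491.1 -163.4   89. ]
disc L [ 474.1 -139.1   89. ]
disc R [ 467.4 -181.9   89. ]
bar far edge top [ 496.8 -164.1  119. ]
[300. 260.]
[300. 302.]
[300. 209.]
240 [24, 24, 23] [25, 25, 24]
248 [24, 23, 22] [25, 25, 24]
256 [26, 24, 23] [26, 25, 25]
264 [24, 22, 21] [22, 22, 22]
272 [22, 22, 22] [21, 21, 20]
280 [20, 20, 20] [24, 24, 24]
288 [22, 22, 22] [24, 23, 23]
296 [20, 20, 19] [23, 23, 23]
304 [23, 24, 23] [24, 24, 23]
312 [23, 23, 22] [21, 21, 21]
320 [20, 20, 19] [21, 21, 20]
328 [23, 21, 21] [25, 26, 25]
336 [21, 22, 21] [25, 25, 25]
344 [22, 21, 21] [26, 25, 25]
```

```bash
python3 - <<'E'
from h import *
w=cam('wrist');a=cam('scene')
g=lambda m,k:np.clip((m.astype(float)-8)*k,0,255).astype(np.uint8)
i=cv2.resize(g(w['img'][175:315,180:300],5),(514,600),interpolation=cv2.INTER_CUBIC)
j=cv2.resize(g(a['img'][195:250,235:280],3),(286,350),interpolation=cv2.INTER_CUBIC)
j=cv2.copyMakeBorder(j,0,250,0,0,0)
cv2.imwrite('pics/w4.png',np.hstack([i,j]))
E
```

```text
(no output)
```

View pics/w4.png

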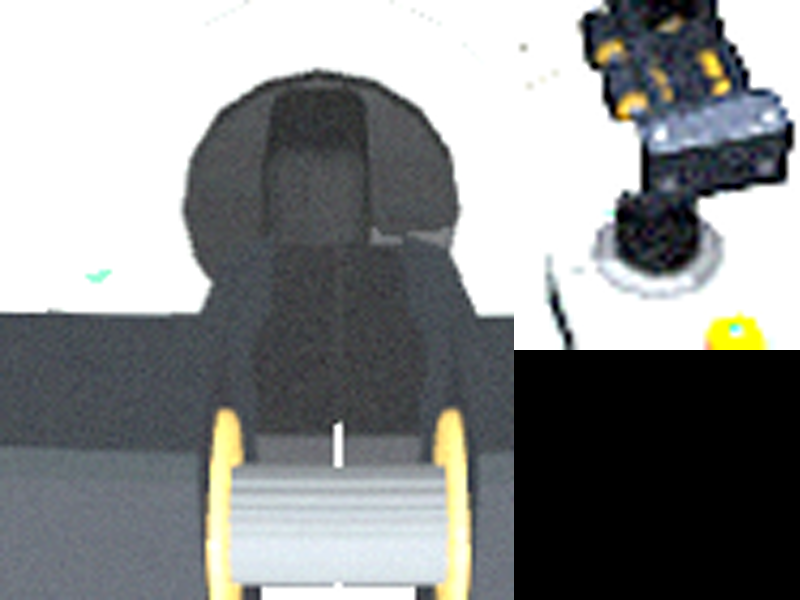

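The enhanced picture shows the fingers over the dial, with the bar's far end at (318,190) and a pale slit at (338,445). It doesn't settle whether the bar is held. A small turn will, since the detent should give a torque.

Emit:
carry_out([
  [0, 0, 0, 8, 0],
  [0, 0, 0, 8, 0],
  [0, 0, 0, 0, 0],
  [0, 0, 0, 0, 0],
])

```text
time: 4.65
tool_pos: [469.5, -161.7, 95.7]
ee_rot: [180.0, -0.0, -24.7]
ft_force: [-0.5, -0.0, -0.2]
finger_gap: 0.006
finger_force: 0.0
```

```bash
python3 - <<'E'
from h import *
s=bot.sense();print({k:np.round(v,3).tolist() for k,v in s.items()})
w=cam('wrist')
g=lambda m,k:np.clip((m.astype(float)-8)*k,0,255).astype(np.uint8)
i=w['img'][110:315,130:330]
i=cv2.resize(np.hstack([i,g(i,5)]),(800,410),interpolation=cv2.INTER_CUBIC)
cv2.imwrite('pics/w5.png',i)
E
```

```text
{'time': 4.65, 'qpos': [22.089, 25.976, -10.224, 115.58, 7.111, 39.018, -107.375], 'joint_vel': [0.496, 0.023, -0.411, -0.147, 0.121, -0.002, -0.042], 'tau': [-0.197, -45.302, -0.945, -18.048, -0.017, -0.08, -0.147], 'tool_pos': [469.519, -161.69, 95.723], 'ee_rot': [179.99, -0.003, -24.718], 'ft_force': [-0.487, -0.042, -0.228], 'wrist_torque': [0.082, 0.027, -0.086], 'finger_force': 0.0, 'finger_gap': 0.006}
```

View pics/w5.png

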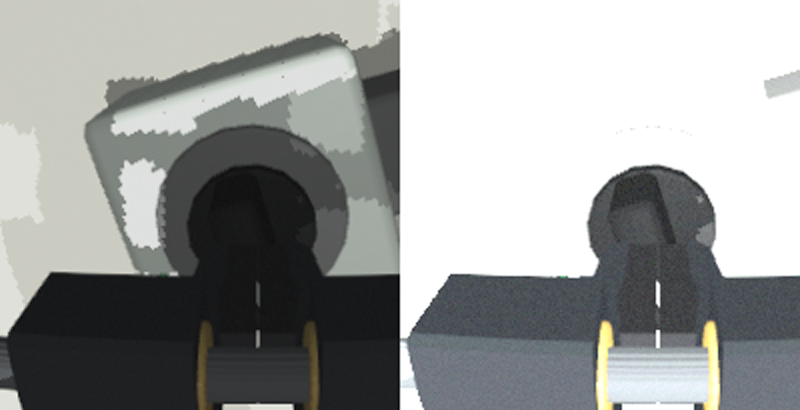

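```bash
python3 - <<'E'
from h import *
from scipy.spatial.transform import Rotation as Ro
w=cam('wrist');s=bot.sense();R=Ro.from_euler('xyz',s['ee_rot'],degrees=True).as_matrix();T=np.array(s['tool_pos'])
for dz in(0,-19,-27,-45):
  print(dz,[(proj(w,T+R@[x,y,dz])*1.5625).round().tolist() for y in(-44,44) for x in(-9,9)])
a=cam('scene')
print('scene crop',[((proj(a,T+[0,0,z])-[235,195])*6.36).round().tolist() for z in(0,27,45)])
E
```

```text
0 [[298.0, 374.0], [295.0, 334.0], [507.0, 374.0], [511.0, 334.0]]
-19 [[288.0, 395.0], [284.0, 351.0], [517.0, 395.0], [522.0, 352.0]]
-27 [[284.0, 404.0], [279.0, 360.0], [522.0, 405.0], [527.0, 360.0]]
-45 [[271.0, 430.0], [265.0, 382.0], [534.0, 430.0], [540.0, 382.0]]
scene crop [[145.0, 225.0], [145.0, 185.0], [145.0, 157.0]]
```

The projected finger ends match the pictures about 27 mm short of the reported TCP. So the real fingertips are about 27 mm higher than reported, and the fingers shut just above the bar. I'll rise, make a half turn for last-joint range, and grip lower.

Emit:
carry_out([
  [0, 0, -30, 0, 0.3],
  [0, 0, 0, -8.5, 0.6],
  [0, 0, 0, -8.5, 0.6],
  [0, 0, 0, -8.5, 0.6],
  [0, 0, 0, -8.5, 0.6],
  [0, 0, 0, -8.5, 0.6],
  [0, 0, 0, -8.5, 0.6],
  [0, 0, 0, -8.5, 0.6],
])

```text
time: 5.6
tool_pos: [469.4, -161.9, 125.7]
ee_rot: [180.0, -0.0, 35.0]
ft_force: [0.3, -0.6, 0.2]
finger_gap: 0.601
finger_force: 0.0
```

Emit:
carry_out([
  [0, 0, 0, -8.5, 0.6],
  [0, 0, 0, -8.5, 0.6],
  [0, 0, 0, -8.5, 0.6],
  [0, 0, 0, -8.5, 0.6],
  [0, 0, 0, -8.5, 0.6],
  [0, 0, 0, -8.5, 0.6],
  [0, 0, 0, -8.5, 0.6],
  [0, 0, 0, -8.5, 0.6],
])

```text
time: 6.4
tool_pos: [469.4, -162.0, 125.7]
ee_rot: [180.0, 0.0, 103.0]
ft_force: [0.2, 0.1, 0.3]
finger_gap: 0.602
finger_force: 0.0
```

Emit:
carry_out([
  [0, 0, 0, -8.5, 0.6],
  [0, 0, 0, -8.5, 0.6],
  [0, 0, 0, -8.5, 0.6],
  [0, 0, 0, -8.5, 0.6],
  [0, 0, 0, -8.5, 0.6],
  [0, 0, 0, -8.5, 0.6],
  [0, 0, 0, -8.5, 0.6],
  [0, 0, 0, -8.5, 0.6],
])

```text
time: 7.2
tool_pos: [469.4, -162.1, 125.8]
ee_rot: [-180.0, 0.0, 171.0]
ft_force: [-0.2, -0.2, -1.0]
finger_gap: 0.604
finger_force: 0.0
```

Emit:
carry_out([
  [0, 0, 0, 0, 0.6],
  [0, 0, 0, 0, 0.6],
])

```text
time: 7.4
tool_pos: [469.4, -161.9, 125.7]
ee_rot: [180.0, -0.0, 170.3]
ft_force: [-1.0, 1.0, -0.2]
finger_gap: 0.602
finger_force: 0.0
```

```bash
python3 - <<'E'
from h import *
delta((469,-161.5,70),171.2); print(np.round(bot.sense()['qpos'],1))
E
```

```text
t 7.4 pose [ 469.4 -161.9  125.7] [179.98  -0.   170.34] F [-1.   1.  -0.2] gap 0.602 0.0
delta tool [ 0.5  0.3 55.7] turn -0.9
[ 56.9  34.2 -55.8 112.7  35.9  52.3  62.8]
```

Emit:
carry_out([
  [0, 0, 20, 0, 0.6],
  [0, 0, 20, 0, 0.6],
  [0, 0, 12, 0, 0.6],
  [0, 0, 0, 0, 0.6],
  [0, 0, 0, 0, 0.2],
])

```text
time: 7.9
tool_pos: [469.8, -161.6, 74.1]
ee_rot: [180.0, 0.0, 170.5]
ft_force: [-0.0, 0.9, -0.3]
finger_gap: 0.534
finger_force: 0.0
```

Emit:
carry_out([
  [0, 0, 0, 0, 0],
  [0, 0, 0, 0, 0],
  [0, 0, 0, 0, 0],
  [0, 0, 0, 0, 0],
  [0, 0, 0, 0, 0],
])

```text
time: 8.4
tool_pos: [470.2, -159.2, 74.1]
ee_rot: [179.8, 0.1, 170.7]
ft_force: [1.1, 5.9, 1.5]
finger_gap: 0.152
finger_force: 29.9
```

Bar held (13.4 mm, 30 N). I'll ease the side force and turn clockwise.

Emit:
carry_out([
  [0, 2.5, 0, 0, 0],
  [0, 0, 0, 8, 0],
  [0, 0, 0, 8, 0],
  [0, 0, 0, 8, 0],
  [0, 0, 0, 8, 0],
  [0, 0, 0, 8, 0],
  [0, 0, 0, 8, 0],
  [0, 0, 0, 8, 0],
])

```text
time: 9.2
tool_pos: [469.1, -160.6, 74.1]
ee_rot: [-179.9, 0.1, 114.2]
ft_force: [-3.3, -1.6, 5.6]
finger_gap: 0.153
finger_force: 29.9
```

Emit:
carry_out([
  [0, 0, 0, 7, 0],
  [0, 0, 0, 5, 0],
  [0, 0, 0, 0, 0],
  [0, 0, 0, 0, 0],
])

```text
time: 9.6
tool_pos: [468.7, -160.8, 74.1]
ee_rot: [-179.8, 0.1, 102.5]
ft_force: [-3.9, -3.3, 7.6]
finger_gap: 0.154
finger_force: 29.9
```

```bash
python3 - <<'E'
from h import *
s=bot.sense();print({k:np.round(v,3).tolist() for k,v in s.items()})
E
```

```text
{'time': 9.6, 'qpos': [41.994, 32.48, -35.801, 115.091, 28.641, 41.388, 0.848], 'joint_vel': [0.317, -0.007, -0.203, -0.046, -0.013, -0.072, 0.15], 'tau': [-1.908, -42.766, -8.383, -16.911, -0.386, -1.529, -0.086], 'tool_pos': [468.672, -160.768, 74.064], 'ee_rot': [-179.832, 0.11, 102.49], 'ft_force': [-3.91, -3.34, 7.618], 'wrist_torque': [-0.53, 0.848, 0.006], 'finger_force': 29.93, 'finger_gap': 0.154}
```

Emit:
carry_out([
  [0, 0, 0, 0, 0.4],
  [0, 0, 0, 0, 0.6],
  [0, 0, -45, 0, 0.7],
  [0, 0, -45, 0, 0.7],
  [0, 0, 0, 7, 0.7],
  [0, 0, 0, 7, 0.7],
  [0, 0, 0, 7.3, 0.7],
  [0, 0, 0, 0, 0.7],
])

```text
time: 10.4
tool_pos: [470.0, -159.2, 163.8]
ee_rot: [180.0, 0.0, 81.2]
ft_force: [0.3, -0.3, 0.1]
finger_gap: 0.699
finger_force: 0.0
```

Emit:
carry_out([
  [-20, 0, 0, 0, 0.7],
  [-20, 0, 0, 0, 0.7],
  [0, 0, 0, 0, 0.7],
  [0, 0, 0, 0, 0.7],
])

```text
time: 10.8
tool_pos: [463.8, -198.5, 163.5]
ee_rot: [-180.0, -0.0, 81.3]
ft_force: [-0.5, -0.2, -0.4]
finger_gap: 0.698
finger_force: 0.0
```

```bash
python3 - <<'E'
from h import *
delta((450.5,-279,110),81.2); print(np.round(bot.sense()['qpos'],1))
w=cam('wrist');b=cam('top')
i=cv2.resize(w['img'],(800,600),interpolation=cv2.INTER_CUBIC)
cv2.imwrite('pics/w6.png',i)
for p in((469.5,-160,119),(450.5,-279,140)): print(proj(w,p)*800/512)
E
```

```text
t 10.8 pose [ 463.8 -198.5  163.5] [-1.7999e+02 -4.0000e-02  8.1330e+01] F [-0.5 -0.2 -0.4] gap 0.698 0.0
delta tool [-81.6  -1.   53.5] turn 0.1
[ 47.1  24.2 -36.  110.7  18.1  50.8  -6.8]
[402.73478453 241.27983856]
[401.11696687 477.95391771]
```

View pics/w6.png

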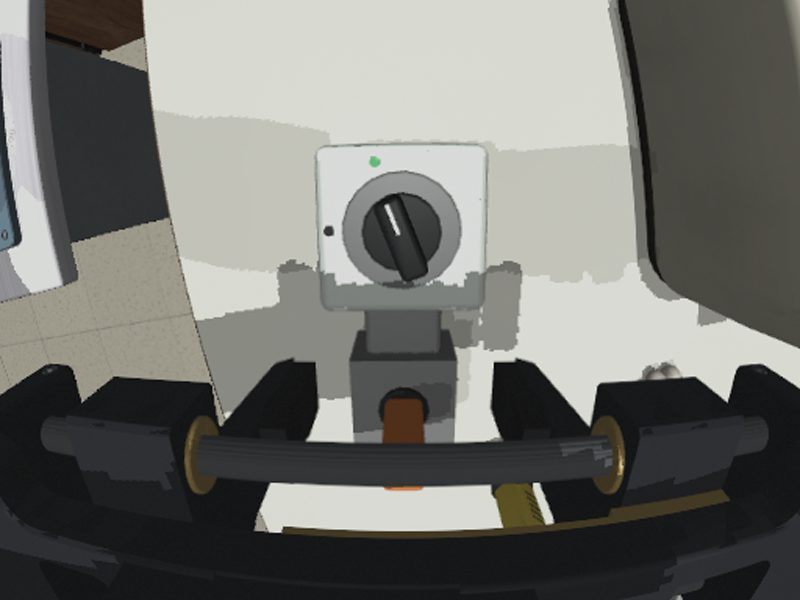

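The dial pointer (392,215) now points at the green dot (375,161), so the dial has clicked over. The probe's handle is at (404,430) and the yellow look-alike at (515,500). I'll check the yellow one's distance before descending.

```bash
python3 - <<'E'
from h import *
a=cam('scene');b=cam('top')
Y=([22,150,80],[34,255,255])
ya=blob(a,*Y,(295,255,318,295));yb=blob(b,*Y,(375,150,395,180));p=tri(a,ya[0],b,yb[0]);print(ya[1],yb[1],p)
o=np.array([452,-279]);d=p[0][:2]-o;print('station frame offset', d@[.988,-.153], d@[.153,.988])
E
```

```text
[301 261  12  23 180] [381 158   8  14  60] (array([ 521.99046504, -366.90292092,   92.99108506]), np.float64(2.2758799475792646))
station frame offset 82.59972635571441 -76.1395447177462
```

Emit:
carry_out([
  [-27, 0.2, 0, 0, 0.7],
  [-27, 0.2, 0, 0, 0.7],
  [-27.5, 0.2, 0, 0, 0.7],
  [0, 0, 0, 0, 0.7],
  [0, 0, 0, 0, 0.7],
])

```text
time: 11.5
tool_pos: [452.1, -279.0, 163.6]
ee_rot: [180.0, -0.0, 81.3]
ft_force: [0.3, 0.6, -0.0]
finger_gap: 0.7
finger_force: 0.0
```

Emit:
carry_out([
  [0, 0, 30, 0, 0.7],
  [0, 0, 30, 0, 0.7],
  [0, 0, 25, 0, 0.7],
  [0, 0, 13, 0, 0.7],
  [0, 0, 0, 0, 0.5],
  [0, 0, 0, 0, 0.4],
])

```text
time: 12.1
tool_pos: [452.8, -278.9, 66.5]
ee_rot: [179.9, -0.0, 81.3]
ft_force: [-0.2, -0.6, 0.9]
finger_gap: 0.546
finger_force: 0.0
```

Emit:
carry_out([
  [0, 0, 0, 0, 0.2],
  [0, 0, 0, 0, 0],
  [0, 0, 0, 0, 0],
  [0, 0, 0, 0, 0],
  [0, 0, 0, 0, 0],
])

```text
time: 12.6
tool_pos: [452.2, -279.8, 66.4]
ee_rot: [180.0, 0.0, 81.2]
ft_force: [-1.7, 0.3, 6.0]
finger_gap: 0.273
finger_force: 30.0
```

Handle held (24 mm, 30 N). I'll lift straight up.

Emit:
carry_out([
  [0, 0, -10, 0, 0],
  [0, 0, -15, 0, 0],
  [0, 0, -20, 0, 0],
  [0, 0, -20, 0, 0],
  [0, 0, -20, 0, 0],
  [0, 0, -20, 0, 0],
  [0, 0, -20, 0, 0],
  [0, 0, -15, 0, 0],
])

```text
time: 13.4
tool_pos: [452.5, -279.5, 208.0]
ee_rot: [179.9, 0.0, 81.3]
ft_force: [0.5, 0.0, -1.7]
finger_gap: 0.269
finger_force: 30.0
```

```bash
python3 - <<'E'
from h import *
delta((456,296,204),81.2);s=bot.sense();print(np.round(s['qpos'],1),np.round(s['wrist_torque'],3))
w=cam('wrist');a=cam('scene')
oa=blob(a,[5,150,80],[17,255,255],(240,150,310,290));print(oa[:2], 'handle centre expected', proj(a,(452,-279.5,245)))
cv2.imwrite('pics/x.png',a['img'])
E
```

```text
t 13.4 pose [ 452.5 -279.5  208. ] [1.799e+02 4.000e-02 8.127e+01] F [ 0.5  0.  -1.7] gap 0.269 30.000121188350022
delta tool [569.4 -83.9   3.4] turn 0.1
[ 55.2  23.2 -35.8 104.6  15.9  57.1   4.1] [-0.014 -0.074  0.001]
(array([272.09090909, 217.86096257]), array([267, 205,  11,  26, 187], dtype=int32)) handle centre expected [270.80245527 219.04601918]
```

The probe is lifted and held: the handle in the scene image is where expected. I'll carry it to just short of the ring.

Emit:
carry_out([
  [12, -2, 0, 0, 0],
  [25, -3.7, 0, 0, 0],
  [32, -4.8, 0, 0, 0],
  [32, -4.8, 0, 0, 0],
  [32, -4.8, 0, 0, 0],
  [32, -4.8, 0, 0, 0],
  [32, -4.8, 0, 0, 0],
  [32, -4.8, 0, 0, 0],
])

```text
time: 14.3
tool_pos: [451.2, -45.7, 204.7]
ee_rot: [-179.9, -0.0, 81.3]
ft_force: [0.6, 0.3, -1.5]
finger_gap: 0.27
finger_force: 30.0
```

Emit:
carry_out([
  [32, -4.8, 0, 0, 0],
  [32, -4.8, 0, 0, 0],
  [32, -4.8, 0, 0, 0],
  [32, -4.8, 0, 0, 0],
  [32, -4.8, 0, 0, 0],
  [32, -4.8, 0, 0, 0],
  [32, -4.8, 0, 0, 0],
  [25, -3.7, 0, 0, 0],
])

```text
time: 15.1
tool_pos: [451.7, 206.3, 204.7]
ee_rot: [-179.9, 0.0, 81.4]
ft_force: [0.3, 0.8, -1.2]
finger_gap: 0.27
finger_force: 30.0
```

Emit:
carry_out([
  [12, -2, 0, 0, 0],
  [0, 0, 0, 0, 0],
  [0, 0, 0, 0, 0],
  [0, 0, 0, 0, 0],
])

```text
time: 15.5
tool_pos: [453.6, 214.2, 205.3]
ee_rot: [-180.0, 0.1, 81.1]
ft_force: [-0.2, -0.3, -0.5]
finger_gap: 0.271
finger_force: 30.0
```

```bash
cat > ring.py <<'E'
from h import *
delta((455.5,296,100),81.2);s=bot.sense();print(np.round(s['qpos'],1))
w=cam('wrist');c=proj(w,(455.5,296,11));print('pred',c)
h=cv2.cvtColor(w['img'],cv2.COLOR_BGR2HSV);m=cv2.inRange(h,np.array([100,80,40]),np.array([130,255,255]))
n,l,st,ce=cv2.connectedComponentsWithStats(m)
for i in range(1,n):
    if st[i,4]>8: print(st[i].tolist(),ce[i].round(1),plane(w,*ce[i],11).round(1))
E
python3 ring.py
```

```text
t 15.5 pose [453.6 214.2 205.3] [-1.7997e+02  8.0000e-02  8.1140e+01] F [-0.2 -0.3 -0.5] gap 0.271 29.999893843196332
delta tool [ 81.3 -10.6 105.2] turn -0.1
[  6.8  22.9 -46.2 108.4  19.7  56.9 -57. ]
pred [249.46883901 102.67196754]
[236, 88, 28, 27, 271] [249.4 101.2] [455.8 297.8  11. ]
[248, 100, 4, 3, 10] [249.2 101. ] [455.5 298.1  11. ]
```

Emit:
carry_out([
  [20, -2.6, 0, 0, 0],
  [25, -3.2, 0, 0, 0],
  [25, -3.2, 20, 0, 0],
  [13, -1.7, 25, 0, 0],
  [0, 0, 30, 0, 0],
  [0, 0, 25, 0, 0],
  [0, 0, 0, 0, 0],
  [0, 0, 0, 0, 0],
])

```text
time: 16.35
tool_pos: [456.0, 299.1, 106.1]
ee_rot: [-180.0, 0.0, 81.2]
ft_force: [0.2, 0.0, -2.1]
finger_gap: 0.266
finger_force: 30.0
```

```bash
python3 - <<'E'
from h import *
from scipy.spatial.transform import Rotation as Ro
delta((455.6,298,66),81.2);s=bot.sense();print(np.round(s['wrist_torque'],3))
f={n:cam(n) for n in('scene','top','wrist')}
T=np.array(s['tool_pos'])
for n in f:
    c=proj(f[n],T+[0,0,40]);x,y=c.astype(int)
    h=cv2.cvtColor(f[n]['img'],cv2.COLOR_BGR2HSV);m=cv2.inRange(h,np.array([4,140,50]),np.array([17,255,255]));r=30 if n!='wrist' else 70
    nn,l,st,ce=cv2.connectedComponentsWithStats(m)
    print(n,'pred',c.round(1),[(st[i].tolist(),ce[i].round(1).tolist()) for i in range(1,nn) if st[i,4]>6 and np.hypot(*(ce[i]-c))<r], 'tip pred',proj(f[n],T-[0,0,55]).round(1),'ring',proj(f[n],(455.6,298,11)).round(1))
w=f['wrist']; h=cv2.cvtColor(w['img'],cv2.COLOR_BGR2HSV);m=cv2.inRange(h,np.array([100,80,40]),np.array([130,255,255]))
n,l,st,ce=cv2.connectedComponentsWithStats(m);print([(st[i].tolist(),ce[i].round(1).tolist()) for i in range(1,n) if st[i,4]>20])
E
```

```text
t 16.35 pose [456.  299.1 106.1] [-1.7999e+02  1.0000e-02  8.1190e+01] F [ 0.2  0.  -2.1] gap 0.266 29.999995976686478
delta tool [-1.1 -0.2 40.1] turn -0.0
[-0.027 -0.08   0.024]
scene pred [206.1 149.6] [([201, 138, 10, 21, 114], [206.2, 148.7]), ([195, 142, 5, 9, 27], [197.3, 146.0])] tip pred [208.  169.4] ring [208.7 177.4]
top pred [214.4 228.2] [] tip pred [216.8 239.8] ring [218.1 244.3]
wrist pred [256.6 255.8] [([230, 210, 58, 74, 3650], [258.5, 249.1])] tip pred [257.1 201. ] ring [257.  189.5]
[([240, 173, 35, 29, 340], [257.0, 185.1])]
```

Aligned over the ring (wrist image: ring at (257,187), tip expected at (257,201), still 40 mm up). I'll lower it gently and watch the force.

Emit:
carry_out([
  [0, 0, 15, 0, 0],
  [0, 0, 13, 0, 0],
  [0, 0, 6, 0, 0],
  [0, 0, 0, 0, 0],
  [0, 0, 0, 0, 0],
])

```text
time: 17.0
tool_pos: [455.4, 299.8, 71.5]
ee_rot: [-180.0, 0.0, 81.3]
ft_force: [0.4, 0.2, -2.0]
finger_gap: 0.268
finger_force: 30.0
```

Emit:
carry_out([
  [0, 0, 2, 0, 0],
  [0, 0, 2, 0, 0],
  [0, 0, 0, 0, 0],
  [0, 0, 0, 0, 0],
])

```text
time: 17.4
tool_pos: [455.6, 299.7, 67.8]
ee_rot: [180.0, -0.0, 81.3]
ft_force: [0.0, -1.4, -1.5]
finger_gap: 0.269
finger_force: 30.0
```

Emit:
carry_out([
  [0, 0, 2, 0, 0],
  [0, 0, 2, 0, 0],
  [0, 0, 0, 0, 0],
  [0, 0, 0, 0, 0],
])

```text
time: 17.8
tool_pos: [455.7, 299.8, 63.8]
ee_rot: [180.0, -0.0, 81.3]
ft_force: [0.1, 0.2, -1.0]
finger_gap: 0.269
finger_force: 30.0
```

```bash
cat > avg.py <<'E'
from h import *
F=[]
for i in range(12): F.append([*bot.sense()['ft_force'],bot.sense()['tool_pos'][2]]); cam('top')
print(np.mean(F,0).round(2),np.std(F,0).round(2),bot.sense()['time'])
E
python3 avg.py
```

```text
[ 0.49  0.44 -0.49 63.78] [0.38 0.4  0.5  0.02] 18.4
```

Emit:
carry_out([
  [0, 0, 1.5, 0, 0],
  [0, 0, 1.5, 0, 0],
  [0, 0, 0, 0, 0],
  [0, 0, 0, 0, 0],
])

```text
time: 18.8
tool_pos: [455.6, 299.8, 60.7]
ee_rot: [180.0, -0.0, 81.3]
ft_force: [1.0, 0.4, 0.4]
finger_gap: 0.272
finger_force: 30.0
```

```bash
python3 avg.py
```

```text
[ 0.93  0.63  0.16 60.74] [0.43 0.57 0.28 0.02] 19.4
```

Emit:
carry_out([
  [0, 0, 1.5, 0, 0],
  [0, 0, 1.2, 0, 0],
  [0, 0, 0, 0, 0],
  [0, 0, 0, 0, 0],
])

```text
time: 19.8
tool_pos: [455.6, 299.8, 58.0]
ee_rot: [-180.0, -0.0, 81.3]
ft_force: [0.3, 1.2, 0.7]
finger_gap: 0.272
finger_force: 30.0
```

```bash
python3 avg.py; python3 - <<'E'
from h import *
s=bot.sense();T=np.array(s['tool_pos']);print(T.round(1),np.round(s['ee_rot'],2),s['finger_gap'])
w=cam('wrist');h=cv2.cvtColor(w['img'],cv2.COLOR_BGR2HSV);m=cv2.inRange(h,np.array([100,80,40]),np.array([130,255,255]))
n,l,st,ce=cv2.connectedComponentsWithStats(m);print([(st[i].tolist(),ce[i].round(1).tolist()) for i in range(1,n) if st[i,4]>20])
for y in(298,300): print(y,'ring far/left/right/near',[proj(w,(455.6+a,y+b,11)).round(1).tolist() for a,b in((0,17),(-17,0),(17,0),(0,-17))])
a=cam('scene');h=cv2.cvtColor(a['img'],cv2.COLOR_BGR2HSV);m=cv2.inRange(h,np.array([4,140,50]),np.array([17,255,255]))
n,l,st,ce=cv2.connectedComponentsWithStats(m);c=proj(a,T+[0,0,40]);print(c,[(st[i].tolist(),ce[i].round(1).tolist()) for i in range(1,n) if st[i,4]>20 and np.hypot(*(ce[i]-c))<30])
E
```

```text
[ 0.87  0.81  0.88 58.04] [0.56 0.42 0.36 0.02] 20.4
[455.6 299.7  58. ] [180.    -0.    81.26] 0.2744352715272148
[([238, 185, 42, 23, 329], [258.1, 193.8])]
298 ring far/left/right/near [[254.9, 184.5], [237.0, 208.3], [279.6, 202.1], [261.4, 225.1]]
300 ring far/left/right/near [[254.5, 182.0], [236.5, 205.9], [279.3, 199.7], [261.1, 222.8]]
[206.9438067  159.74004611] [([203, 149, 8, 20, 107], [207.0, 159.0])]
```

```bash
python3 -c "
from workcell import bot
print(bot.close_job())"
```

```text
the job is handed in; nothing more can be done
None
```

I handed the job in at about 20.5 s: the dial is at the green dot, and the probe is held upright in the blue ring with its tip pressed in about 8 mm (about 2.3 N). The dial was seen on camera; the press depth and the tip's position in the ring (roughly 2–3 mm off centre) are estimates from arm height, wrist force and camera measurements. No verdict came back.

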